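Log an empty finish tin and hold the waste chest's hatch ready

TASK

An empty finish tin is going into the fire-safe waste chest, and a colleague will drop it in: first log it by turning the tin where it stands until its labelled side squarely faces the scanner's window, and let go of it. Then lift the chest's sprung hatch by its handle until it is just past its balance point, without letting it swing on open to its stop, bring it back and finish while holding it still about 5 to 15 degrees below the balance point, so that it would fall shut by itself if released. Leave the sanding block, the glue jar and the shaped wooden rail alone.

Things in the scene. Friction and masses are not known exactly. Their poses are not given: they have to be found in the camera images.
- tin: Loose plain metal tin standing on the bench: 62 mm diameter, 100 mm high, 130 to 330 g. Origin at the centre of its underside, z up. Its own +x is the marked side: a barred paper label (30 mm wide, 20 to 72 mm up) and a 12 mm paper strip over the rim from the lid's centre to the label, so it shows from above. Starts turned 63 to 180 degrees from the scanner, either way.
- scanner_window (a point): Middle of the dark glass window (55 mm wide) on the scanner's face, 55 mm above the bench. The scanner is a grey block 60 mm deep, 75 wide, 95 high, fixed on the left or right. The point's x axis points level into the block, away from the tin; z up. The tin stands before the window, its axis 75 to 105 mm away.
- chest: Waste chest: grey sheet-steel box fixed on the bench, on the other side from the scanner, 170 mm deep (x), 200 wide (y), 90 high, with an 80 mm high steel hood on top as its hatch (170 mm high in all when shut). Origin at the centre of its underside; x points from its front (handle side) to its back (hinge).
- hatch (a joint): Hatch angle in rad: 0 shut (its start), growing as the handle goes up and back, stop at 1.5. Weight (1 kg) and spring balance at 0.95 (54 degrees): below that it falls shut, above it swings open to the stop by itself. Light: about 2.6 N at the handle when shut, under 1 N near the balance point; little hinge friction.
- hatch_hinge (a point): Middle of the hatch's hinge line, at the chest's back upper edge, 90 mm above the bench. It is fixed to the chest: its y axis is the hinge line (level), x points away from the handle.
- hatch_handle (a point): Centre of the handle: black round bar, 16 mm diameter, 40 long, level, parallel to the hinge line, on a 12 mm wide stem, 45 mm before the hood. Shut, it is 215 mm before the hinge line and 30 mm above it. Pinch it from above by its two flat ends (40 mm apart); it pivots between the fingers as the hatch turns, the tool staying upright. The point's axes turn with the hatch, 217 mm from the hinge.
- sanding_block: Bystander: loose wooden sanding block with cork sole, 70 x 45 x 34 mm, between the two stations and nearer the robot. Origin under its centre.
- glue: Bystander: loose white glue jar, 56 mm in diameter, 90 mm high, between the two stations. Origin under its centre.
- rail_blank: Bystander: loose flat rail blank of pale wood with one curved edge, about 290 x 70 x 20 mm, lying beyond the stations. Origin under its middle.
Mind the look-alikes: they are no part of the job. There is more than one size of the part that bears scanner_window; the job needs the middle-sized. What is shaped like the tin but yellow is not meant.

How it is judged (in metres and radians):
On the way, in this order (a step that is already met when the one before it is completed fails the run):
1. the tin's labelled side faces the scanner window, standing free (x of scanner_window in the frame of tin between 0.05 and 0.14 m and y of scanner_window in the frame of tin between -0.025 and 0.025 m and angle between tin's own z axis and vertical below 0.1 rad and height (world z) of tin below 0.006 m and distance of tin from where it was at the start of the episode below 0.035 m and contact force between the fingers and tin below 0.2 N and linear speed of tin below 0.03 m/s), for 0.3 s.
2. the hatch is raised past its balance point by the fingers (value of joint hatch above 0.98 rad and contact force between the fingers and chest above 0.2 N), for 0.1 s.
At the end, for the whole second after the job is handed in: Fingers hold the hatch still (touch over 0.2 N, under 0.1 rad/s) at 0.65 to 0.89 rad, balance being 0.95; the tin stands free and upright within 35 mm of its start, the window within 25 mm sideways of the line its marked side faces along; bystanders moved under 30 mm (all of step 1 and value of joint hatch between 0.65 and 0.89 rad and velocity of joint hatch between -0.1 and 0.1 rad/s and contact force between the fingers and chest above 0.2 N and distance of each of sanding_block, glue, rail_blank from where it was at the start of the episode below 0.03 m); the arm keeps its last pose, push and grip.
It fails at once if the hatch swings open to its stop (value of joint hatch above 1.45 rad).
It fails at once if the tin is tipped over (angle between tin's own z axis and vertical above 0.6 rad).
It fails at once if the sanding block is disturbed (distance of sanding_block from where it was at the start of the episode above 0.03 m).
It fails at once if the glue jar is disturbed (distance of glue from where it was at the start of the episode above 0.03 m).
It fails at once if the shaped rail blank is disturbed (distance of rail_blank from where it was at the start of the episode above 0.03 m).
It also fails if it takes over 72 s, if anything falls off the work surface, if the arm or the gripper's body presses on something with over 40 N, if the wrist force passes 120 N, or if a joint passes its speed limit or range.

ROBOT

A 7-joint arm with a two-finger parallel gripper is mounted at the origin on the work surface. World frame = base frame: x ahead of the robot, y to its left, z up, the work surface at z = 0. Lengths are in mm, angles in rad, forces in N, time in s.
With the tool pointing down it reaches from about 400 to 875 mm from the base axis. Payload 19.3 kg.
Tool frame: the origin (TCP) lies at the very end of the fingers, on their centre line; the grasp point (between the pads) lies ctrl.grip_depth behind it (ctrl.grip_depth is the distance from the TCP to the grasp point, in mm); z points along the fingers, y is the line along which they close (so a half turn about z gives the same grasp; the last joint's range is limited). The gripper opens to 85 mm and grips with 20 to 120 N. Pads are 22 mm wide; open, the fingers measure 114 mm over their backs; the gripper's body (76 mm by 85 mm) begins 54 mm behind the grasp point. The pads swing forward as they close: fully open they stand 13 mm farther back than shut.
Start: joints at [-1.369, 0.521, -0.036, 1.599, 0.021, 1.021, -0.113], TCP at [167.81, 602.042, 231.291] pointing down, gripper open.
Joint ranges: [-2.91, 2.91], [-0.3, 2.13], [-1.5, 1.42], [0.17, 2.43], [-1.26, 4.41], [0.16, 1.93], [-2.52, 2.52]. Speed limits (rad/s): [1.89, 1.89, 2.39, 2.39, 3.01, 3.01, 3.01].

INTERFACE

Orientations are given as a unit quaternion [x, y, z, w].
In Python, from rig import readout, optics, job, ctrl gives the robot as it stands.
- The arm moves only by the shell command python3 -m jog 'ROWS' [OPENING] [FORCE]. ROWS is a JSON object whose one key "steps" holds a list of rows, each an object of numbers: "tx", "ty", "tz": the shift along the tool's x, y, z in cm; "ax", "ay", "az": the turn, a rotation vector about the tool's x, y, z in rad. A call has 1 to 12 rows; each row is the pose to reach, as a shift and turn from the pose commanded when the call began, along the tool's axes at that moment; what a row does not reach only later rows make up. A row lasts 1/12 s, in which the tool goes at most 41.7 mm and 7.16 degrees, less where a joint would pass 70% of its speed; a pose out of reach is approached as far as the arm can. A call with a gripper value outside its range is refused whole. OPENING is the opening, from 0 (shut) to 1 (fully open), set as the call begins (- or left out, the last holds). The fingers move at their own pace and stop on an object; FORCE is the grip in N (left out, the last holds). Time passes only in rows, so rows that repeat a pose let the fingers close. It gives the time, the measured TCP pose, the force, the opening and the grip force at its end, in the units of the state.
- readout.observe(): the state, without advancing time (a new reading comes with each control period).
- optics.get_image(name): name is "scene" or "top"; returns a dict with "color" (384x512x3 uint8, red, green, blue), "camera_matrix" (3x3 intrinsics, pixels), "view" (4x4, takes a point from world to camera coordinates). Camera axes: x right, y up, looking along -z (the intrinsics and any distortion apply to the point x, -y, -z); pixel columns grow to the right and rows downward; lengths in mm; the calibration is good to about 2 mm. A picture is of the moment at which its call begins. There is no depth.
- job.close_job(): hands the job in; it is judged then, once.
The state is a dict: "clock": time; "joints": joint angles; "joint_velocities": joint speeds; "tau": joint torques, N m; "eef_pos": TCP position; "tcp_rot": TCP orientation; "wrist_force": force on the tool from outside, world axes, zero at the start; "wrist_torque": the same for the moment, N m; "width": opening from 0.0 (shut) to 1.0 (fully open); "grip_force": force on a finger pad.
Only numpy, scipy, OpenCV 4.12 (cv2) and the standard library are available. Lean on these libraries where they do the work, as an engineer would, in place of code of your own. Each camera call takes 0.05 s, during which the arm holds its last target. There are 200 camera calls.

## Working session

There is one attempt and no reset: what is moved stays moved. The work goes in short steps, Python scripts to look and compute and a shell command to move; the robot and the scene stay as the last step left them, time stands still between calls to the robot, and variables do not carry over. Pictures are saved under pics/ and viewed, at most 10 in all, crops included, and the job is handed in when it is done.

```bash
ls; mkdir -p pics; python3 - <<'E'
from rig import readout, optics, job, ctrl
import cv2,numpy as np,pickle
d={}
for n in("scene","top"):
    i=optics.get_image(n);d[n]=i
    cv2.imwrite(f"pics/{n}0.png",cv2.cvtColor(i["color"],cv2.COLOR_RGB2BGR))
    print(n,i.keys(),i["camera_matrix"].tolist(),np.round(i["view"],4).tolist())
pickle.dump(d,open("d0.pkl","wb"))
print(ctrl.grip_depth,readout.observe())
E
```

```text
pics
scene dict_keys(['color', 'camera_matrix', 'view']) [[393.165748029017, 0.0, 256.01803180360616], [0.0, 393.165748029017, 196.436878708193], [0.0, 0.0, 1.0]] [[-0.2861, 0.9582, -0.005, 122.3525], [-0.5206, -0.151, 0.8404, 231.5481], [0.8045, 0.243, 0.542, -1416.0966], [0.0, 0.0, 0.0, 1.0]]
top dict_keys(['color', 'camera_matrix', 'view']) [[376.4187452420843, 0.0, 254.55819123179157], [0.0, 376.4187452420843, 188.13517107702654], [0.0, 0.0, 1.0]] [[0.0145, -0.9998, -0.0116, 59.1784], [0.9911, 0.0129, 0.1326, -577.8124], [-0.1324, -0.0134, 0.9911, -776.1303], [0.0, 0.0, 0.0, 1.0]]
18.700000000000003 {'clock': 0.1, 'joints': array([-1.36923318,  0.52194773, -0.03632122,  1.5999335 ,  0.02118442,
        1.02113325, -0.11278669]), 'joint_velocities': array([ 0.00066921, -0.00086736,  0.00068639, -0.00072082, -0.00308389,
        0.00017571, -0.0009966 ]), 'tau': array([ 3.44367611e-03, -9.28500009e+01,  1.98397391e+00, -3.70534444e+01,
        1.80719665e-02,  5.57059931e-03,  4.26639758e-06]), 'eef_pos': array([167.71951739, 601.75869387, 230.79378915]), 'tcp_rot': array([ 1.35469499e-01,  9.90781381e-01, -5.17281877e-04, -3.87282868e-05]), 'wrist_force': array([ 0.26106397, -0.50129265, -0.14704864]), 'wrist_torque': array([-0.000392  ,  0.01513877, -0.03776752]), 'grip_force': 0.0, 'width': 1.0001055004866912}
```

View pics/top0.png

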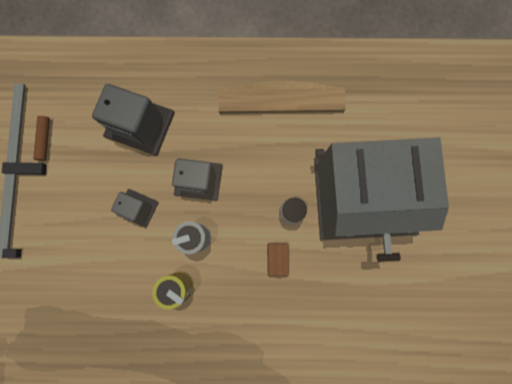

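View pics/scene0.png

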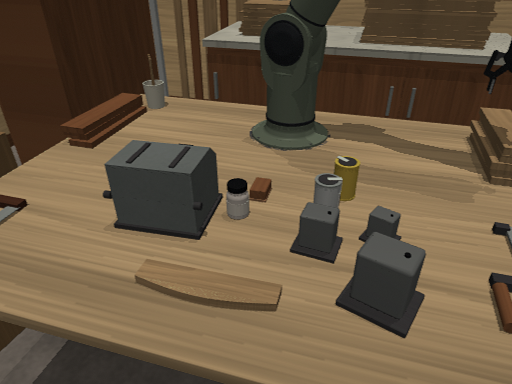

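Top view: grey tin at (189,238), with its strip pointing left toward (174,240). The yellow look-alike is at (169,292). There are three scanner blocks: (123,108) large, (195,177) medium and (130,207) small. The medium one fits the description, and the tin stands before it. Chest handle is at (388,257), glue jar (294,210), sanding block (278,259), rail (282,99). I'll confirm with enlarged crops.

```bash
python3 - <<'E'
import cv2
t=cv2.imread("pics/top0.png")
a=cv2.resize(t[150:270,110:240],None,fx=4.6,fy=4.6,interpolation=cv2.INTER_CUBIC); cv2.imwrite("pics/c1.png",a)
b=cv2.resize(t[130:280,305:455],None,fx=4,fy=4,interpolation=cv2.INTER_CUBIC); cv2.imwrite("pics/c2.png",b)
E
```

```text
(no output)
```

View pics/c1.png

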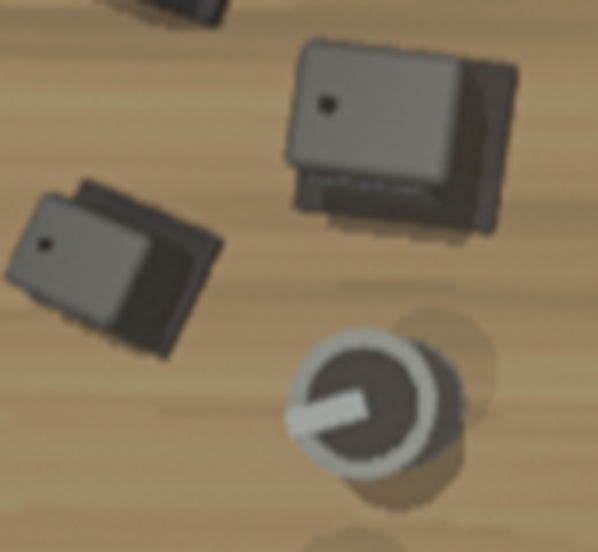

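View pics/c2.png

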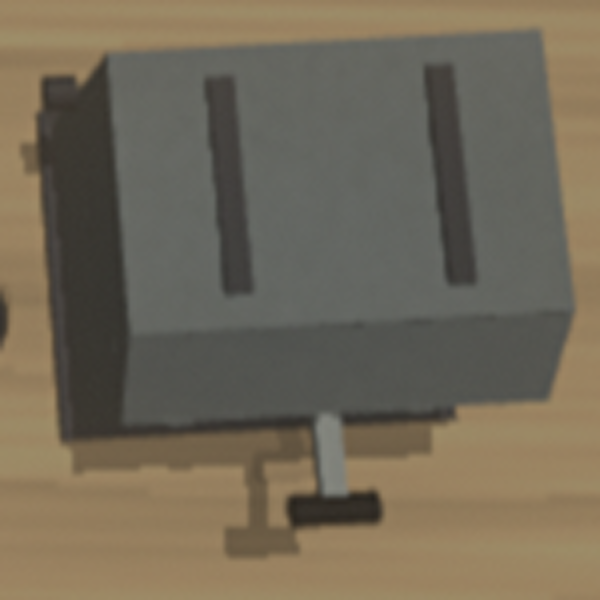

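Confirmed: crop 1 shows the mid-size block at the top right (top-face corners (303,40), (465,55), (447,185), (287,162)). The grey tin stands before it, lid centre (362,404), strip tip (290,420). Crop 2 shows the handle ends at (289,509) and (380,507), and the hood-top corners.

```bash
cat > h.py <<'E'
import numpy as np,pickle
def ray(I,p,z):
    K,V=I["camera_matrix"],I["view"];R,t=V[:3,:3],V[:3,3]
    d=np.linalg.solve(K,[p[0],p[1],1.])*[1,-1,-1]
    c=-R.T@t;d=R.T@d
    return c+d*(z-c[2])/d[2]
def proj(I,P):
    c=(I["view"]@np.append(P,1))[:3]*[1,-1,-1];u=I["camera_matrix"]@c;return u[:2]/u[2]
E
python3 - <<'E'
from h import *
from scipy.spatial.transform import Rotation as R
d=pickle.load(open("d0.pkl","rb"));T=d["top"]
g=lambda x,y,z,s=4.6,o=(110,150):ray(T,(o[0]+x/s,o[1]+y/s),z)
sc=[g(*p,95) for p in((303,40),(465,55),(447,185),(287,162))]
print("scan",np.round(sc,1).tolist(),[round(np.linalg.norm(sc[i]-sc[i-1]),1) for i in range(4)])
c=g(362,404,100);e=g(290,420,100);print("tin",c,e,np.linalg.norm(e-c))
fc=(sc[2]+sc[3])/2;bc=(sc[0]+sc[1])/2
print("face",fc, "dist",np.linalg.norm((fc-c)[:2]))
an=lambda v:np.degrees(np.arctan2(v[1],v[0]))
print("label ang",an(e-c),"to window",an(fc-c),"scanner x",an(bc-fc))
k=lambda x,y,z:g(x,y,z,4,(305,130))
h=[k(289,509,120),k(380,507,120)];print("handle",np.round(h,1).tolist(),np.linalg.norm(h[0]-h[1]),np.mean(h,0))
hd=[k(*p,170) for p in((107,53),(541,30),(574,308),(131,333))]
print("hood",np.round(hd,1).tolist(),[round(np.linalg.norm(hd[i]-hd[i-1]),1) for i in range(4)])
print("hinge dir",an(hd[0]-hd[1]),an(hd[3]-hd[2]),an(h[0]-h[1]), "hinge mid",(hd[0]+hd[1])/2,"front mid",(hd[2]+hd[3])/2)
r=R.from_quat([1.35469499e-01,9.90781381e-01,-5.17281877e-04,-3.87282868e-05]).as_matrix();print(r.round(3))
for n,p,z in(("glue",(294,210),90),("sand",(278,257),34),("yellow",(169,292),100),("smallsc",(130,207),70)):print(n,ray(T,p,z).round())
print([proj(d["scene"],x).round() for x in(c,fc,np.mean(h,0))])
E
```

```text
scan [[628.0, 227.8, 95.0], [622.1, 155.7, 95.0], [564.0, 161.8, 95.0], [573.2, 232.6, 95.0]] [np.float64(54.9), np.float64(72.4), np.float64(58.4), np.float64(71.3)]
tin [468.315308   194.63406422 100.        ] [461.08056245 225.25428229 100.        ] 31.463300812713083
face [568.5934773  197.20359536  95.        ] dist 100.31108477677232
label ang 103.29367809406239 to window 1.4678277605153225 scanner x -5.518157767689578
handle [[437.1, -168.2, 120.0], [438.7, -211.1, 120.0]] 42.95381536427237 [ 437.87258214 -189.68400272  120.        ]
hood [[644.5, -75.3, 170.0], [657.6, -274.2, 170.0], [529.9, -282.4, 170.0], [515.9, -84.4, 170.0]] [np.float64(128.9), np.float64(199.3), np.float64(128.0), np.float64(198.5)]
hinge dir 93.77644217456836 94.0222847947268 92.10900040220181 hinge mid [ 651.0627794  -174.75123711  170.        ] front mid [ 522.89345288 -183.42324131  170.        ]
[[-0.963  0.268 -0.   ]
 [ 0.268  0.963 -0.001]
 [-0.    -0.001 -1.   ]]
glue [527. -13.  90.]
sand [431.  15.  34.]
yellow [364. 229. 100.]
smallsc [530. 325.  70.]
[array([329., 179.]), array([324., 203.]), array([186., 146.])]
```

```bash
python3 -m jog '{"steps":[{"tx":-2.5,"ty":-2},{"tx":-6,"ty":-4.7},{"tx":-9,"ty":-7},{"tx":-12,"ty":-9.4},{"tx":-15,"ty":-11.7},{"tx":-18,"ty":-14},{"tx":-21,"ty":-16.4},{"tx":-24,"ty":-18.8},{"tx":-27,"ty":-21.1},{"tx":-30,"ty":-23.5},{"tx":-33,"ty":-25.8},{"tx":-35,"ty":-27.4}]}' 1; python3 -m jog '{"steps":[{"tx":-2.5,"ty":-2},{"tx":-4.9,"ty":-3.8},{"tx":-4.9,"ty":-3.8},{"tx":-4.9,"ty":-3.8},{"tx":-4.9,"ty":-3.8}]}'; python3 -c "
from rig import readout
from scipy.spatial.transform import Rotation as R
s=readout.observe();print(s['joints'],R.from_quat(s['tcp_rot']).as_matrix().round(3))"
```

```text
[-1.36923318  0.52194773 -0.03632122  1.5999335   0.02118442  1.02113325
 -0.11278669] [[-0.963  0.268 -0.   ]
 [ 0.268  0.963 -0.001]
 [-0.    -0.001 -1.   ]]invalid input
invalid input
```

```bash
python3 -m jog '{"steps":[{"tx":-2.5,"ty":-2,"tz":0,"ax":0,"ay":0,"az":0},{"tx":-6,"ty":-4.7,"tz":0,"ax":0,"ay":0,"az":0},{"tx":-9,"ty":-7,"tz":0,"ax":0,"ay":0,"az":0},{"tx":-12,"ty":-9.4,"tz":0,"ax":0,"ay":0,"az":0},{"tx":-15,"ty":-11.7,"tz":0,"ax":0,"ay":0,"az":0},{"tx":-18,"ty":-14,"tz":0,"ax":0,"ay":0,"az":0},{"tx":-21,"ty":-16.4,"tz":0,"ax":0,"ay":0,"az":0},{"tx":-24,"ty":-18.8,"tz":0,"ax":0,"ay":0,"az":0},{"tx":-27,"ty":-21.1,"tz":0,"ax":0,"ay":0,"az":0},{"tx":-30,"ty":-23.5,"tz":0,"ax":0,"ay":0,"az":0},{"tx":-33,"ty":-25.8,"tz":0,"ax":0,"ay":0,"az":0},{"tx":-35,"ty":-27.4,"tz":0,"ax":0,"ay":0,"az":0}]}'; python3 -c "
from rig import readout
from scipy.spatial.transform import Rotation as R
s=readout.observe();print(s['joints'],R.from_quat(s['tcp_rot']).as_matrix().round(3))"
```

```text
clock: 1.1
eef_pos: [433.0, 240.9, 231.3]
tcp_rot: [0.137, 0.991, -0.0, 0.0]
wrist_force: [0.6, 0.7, 0.1]
width: 0.996
grip_force: 0.0
[-0.69339071  0.31709417  0.08208657  1.93759909 -0.03191367  0.88828398
  0.70137569] [[-0.963  0.271  0.   ]
 [ 0.271  0.963 -0.001]
 [-0.001 -0.001 -1.   ]]
```

```bash
python3 -m jog '{"steps":[{"tx":-2,"ty":-1.6,"tz":0,"ax":0,"ay":0,"az":0},{"tx":-4,"ty":-3.1,"tz":0,"ax":0,"ay":0,"az":0},{"tx":-4.9,"ty":-3.8,"tz":0,"ax":0,"ay":0,"az":0},{"tx":-4.9,"ty":-3.8,"tz":0,"ax":0,"ay":0,"az":0},{"tx":-4.9,"ty":-3.8,"tz":2,"ax":0,"ay":0,"az":0},{"tx":-4.9,"ty":-3.8,"tz":4,"ax":0,"ay":0,"az":0},{"tx":-4.9,"ty":-3.8,"tz":6,"ax":0,"ay":0,"az":0},{"tx":-4.9,"ty":-3.8,"tz":8,"ax":0,"ay":0,"az":0},{"tx":-4.9,"ty":-3.8,"tz":10,"ax":0,"ay":0,"az":0},{"tx":-4.9,"ty":-3.8,"tz":11,"ax":0,"ay":0,"az":0},{"tx":-4.9,"ty":-3.8,"tz":11,"ax":0,"ay":0,"az":0},{"tx":-4.9,"ty":-3.8,"tz":11,"ax":0,"ay":0,"az":0}]}'; python3 -c "
from rig import optics
import cv2
i=optics.get_image('scene')['color'];cv2.imwrite('pics/s1.png',cv2.resize(i[100:260,240:440,::-1],None,fx=3,fy=3))"
```

```text
clock: 2.1
eef_pos: [468.1, 194.9, 121.5]
tcp_rot: [0.135, 0.991, -0.0, -0.0]
wrist_force: [0.1, 0.1, 0.5]
width: 1.002
grip_force: 0.0
```

View pics/s1.png

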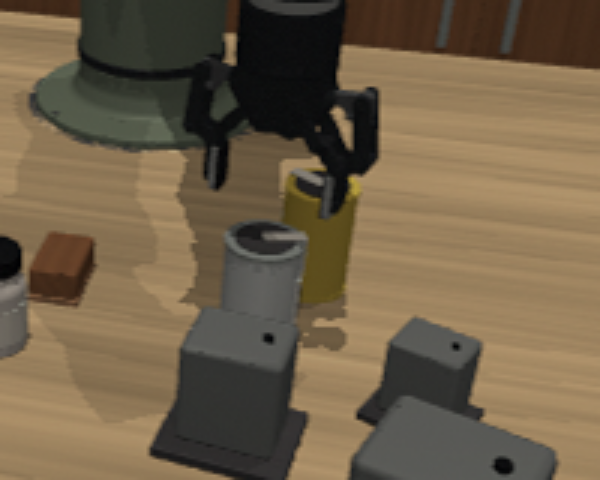

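The fingers, at (215,165) and (330,195), straddle the tin's lid at (265,238), and the gripper clears the yellow tin. Going down and gripping.

```bash
python3 -m jog '{"steps":[{"tx":0,"ty":0,"tz":2,"ax":0,"ay":0,"az":0},{"tx":0,"ty":0,"tz":4,"ax":0,"ay":0,"az":0},{"tx":0,"ty":0,"tz":5.5,"ax":0,"ay":0,"az":0},{"tx":0,"ty":0,"tz":6.5,"ax":0,"ay":0,"az":0},{"tx":0,"ty":0,"tz":6.5,"ax":0,"ay":0,"az":0},{"tx":0,"ty":0,"tz":6.5,"ax":0,"ay":0,"az":0}]}' && python3 -m jog '{"steps":[{"tx":0,"ty":0,"tz":0,"ax":0,"ay":0,"az":0},{"tx":0,"ty":0,"tz":0,"ax":0,"ay":0,"az":0},{"tx":0,"ty":0,"tz":0,"ax":0,"ay":0,"az":0},{"tx":0,"ty":0,"tz":0,"ax":0,"ay":0,"az":0},{"tx":0,"ty":0,"tz":0,"ax":0,"ay":0,"az":0},{"tx":0,"ty":0,"tz":0,"ax":0,"ay":0,"az":0},{"tx":0,"ty":0,"tz":0,"ax":0,"ay":0,"az":0},{"tx":0,"ty":0,"tz":0,"ax":0,"ay":0,"az":0},{"tx":0,"ty":0,"tz":0,"ax":0,"ay":0,"az":0},{"tx":0,"ty":0,"tz":0,"ax":0,"ay":0,"az":0}]}' 0.5 25
```

```text
clock: 2.65
eef_pos: [468.7, 194.5, 57.0]
tcp_rot: [0.136, 0.991, 0.0, 0.0]
wrist_force: [0.9, -0.2, 0.3]
width: 1.002
grip_force: 0.0
clock: 3.48
eef_pos: [468.9, 194.5, 57.3]
tcp_rot: [0.136, 0.991, 0.0, 0.001]
wrist_force: [-0.3, -1.5, 7.8]
width: 0.715
grip_force: 27.2
```

```bash
python3 -m jog '{"steps":[{"tx":0,"ty":0,"tz":0,"ax":0,"ay":0,"az":0.06},{"tx":0,"ty":0,"tz":0,"ax":0,"ay":0,"az":0.14},{"tx":0,"ty":0,"tz":0,"ax":0,"ay":0,"az":0.23},{"tx":0,"ty":0,"tz":0,"ax":0,"ay":0,"az":0.32},{"tx":0,"ty":0,"tz":0,"ax":0,"ay":0,"az":0.41},{"tx":0,"ty":0,"tz":0,"ax":0,"ay":0,"az":0.5},{"tx":0,"ty":0,"tz":0,"ax":0,"ay":0,"az":0.59},{"tx":0,"ty":0,"tz":0,"ax":0,"ay":0,"az":0.68},{"tx":0,"ty":0,"tz":0,"ax":0,"ay":0,"az":0.77},{"tx":0,"ty":0,"tz":0,"ax":0,"ay":0,"az":0.86},{"tx":0,"ty":0,"tz":0,"ax":0,"ay":0,"az":0.95},{"tx":0,"ty":0,"tz":0,"ax":0,"ay":0,"az":1.0}]}' && python3 -m jog '{"steps":[{"tx":0,"ty":0,"tz":0,"ax":0,"ay":0,"az":0.06},{"tx":0,"ty":0,"tz":0,"ax":0,"ay":0,"az":0.14},{"tx":0,"ty":0,"tz":0,"ax":0,"ay":0,"az":0.23},{"tx":0,"ty":0,"tz":0,"ax":0,"ay":0,"az":0.32},{"tx":0,"ty":0,"tz":0,"ax":0,"ay":0,"az":0.41},{"tx":0,"ty":0,"tz":0,"ax":0,"ay":0,"az":0.5},{"tx":0,"ty":0,"tz":0,"ax":0,"ay":0,"az":0.59},{"tx":0,"ty":0,"tz":0,"ax":0,"ay":0,"az":0.68},{"tx":0,"ty":0,"tz":0,"ax":0,"ay":0,"az":0.75},{"tx":0,"ty":0,"tz":0,"ax":0,"ay":0,"az":0.78},{"tx":0,"ty":0,"tz":0,"ax":0,"ay":0,"az":0.78},{"tx":0,"ty":0,"tz":0,"ax":0,"ay":0,"az":0.78}]}'
```

```text
clock: 4.48
eef_pos: [469.5, 195.5, 57.3]
tcp_rot: [0.596, 0.803, 0.002, 0.0]
wrist_force: [2.0, 3.2, 2.8]
width: 0.722
grip_force: 27.0
clock: 5.48
eef_pos: [469.8, 195.1, 57.4]
tcp_rot: [0.855, 0.519, 0.002, 0.0]
wrist_force: [3.7, 0.9, 8.4]
width: 0.72
grip_force: 27.3
```

```bash
python3 -m jog '{"steps":[{"tx":0,"ty":0,"tz":0,"ax":0,"ay":0,"az":0},{"tx":0,"ty":0,"tz":0,"ax":0,"ay":0,"az":0},{"tx":0,"ty":0,"tz":0,"ax":0,"ay":0,"az":0},{"tx":0,"ty":0,"tz":0,"ax":0,"ay":0,"az":0},{"tx":0,"ty":0,"tz":0,"ax":0,"ay":0,"az":0},{"tx":0,"ty":0,"tz":0,"ax":0,"ay":0,"az":0},{"tx":0,"ty":0,"tz":0,"ax":0,"ay":0,"az":0},{"tx":0,"ty":0,"tz":0,"ax":0,"ay":0,"az":0}]}' 1 && python3 -m jog '{"steps":[{"tx":0,"ty":0,"tz":-1,"ax":0,"ay":0,"az":0},{"tx":0,"ty":0,"tz":-3,"ax":0,"ay":0,"az":0},{"tx":0,"ty":0,"tz":-5,"ax":0,"ay":0,"az":0},{"tx":0,"ty":0,"tz":-8,"ax":0,"ay":0,"az":0},{"tx":0,"ty":0,"tz":-11,"ax":0,"ay":0,"az":0},{"tx":0,"ty":0,"tz":-14,"ax":0,"ay":0,"az":0},{"tx":0,"ty":0,"tz":-16,"ax":0,"ay":0,"az":0},{"tx":0,"ty":0,"tz":-17.4,"ax":0,"ay":0,"az":0},{"tx":0,"ty":0,"tz":-17.4,"ax":0,"ay":0,"az":0},{"tx":0,"ty":0,"tz":-17.4,"ax":0,"ay":0,"az":0}]}'; python3 -c "
from rig import optics,readout
from scipy.spatial.transform import Rotation as R
s=readout.observe();print(s['joints'],R.from_quat(s['tcp_rot']).as_matrix().round(3))
import cv2
i=optics.get_image('scene')['color'];cv2.imwrite('pics/s2.png',cv2.resize(i[100:260,240:440,::-1],None,fx=4,fy=3.7)[:592])"
```

```text
clock: 6.15
eef_pos: [468.3, 194.3, 56.2]
tcp_rot: [0.855, 0.518, -0.0, 0.0]
wrist_force: [-0.7, -1.2, -0.2]
width: 1.003
grip_force: 0.0
clock: 6.98
eef_pos: [468.4, 194.5, 231.0]
tcp_rot: [0.855, 0.518, 0.001, -0.0]
wrist_force: [0.1, -0.2, -0.4]
width: 1.002
grip_force: 0.0
[-1.10066901  0.43948036  0.79892634  1.93490583 -0.39204322  0.92690211
 -0.5895179 ] [[ 0.462  0.887  0.001]
 [ 0.887 -0.462  0.001]
 [ 0.001  0.    -1.   ]]
```

View pics/s2.png

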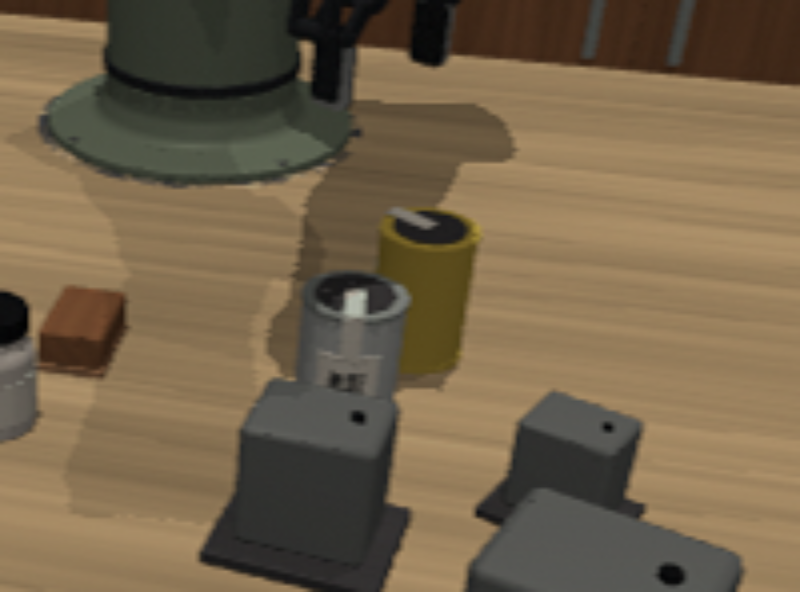

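The label now faces the scanner: the strip runs from (357,290) to (353,330) and the barred label sits behind the middle block. I'll check the angle numerically, and work out the hatch path.

```bash
python3 - <<'E'
from h import *
from rig import optics
S=optics.get_image("scene")
g=lambda x,y:ray(S,(240+x/4,100+y/3.7),100)
import cv2
T=optics.get_image("top")
cv2.imwrite("pics/t2.png",cv2.resize(T["color"][150:270,110:240,::-1],None,fx=4.6,fy=4.6,interpolation=cv2.INTER_CUBIC))
a,b=g(357,290),g(353,322);v=b-a;print(a,b,np.degrees(np.arctan2(v[1],v[0])))
H=np.array([652.4,-175.1,90]);ps=np.radians(3.9);f=np.array([-np.cos(ps),-np.sin(ps),0])
for th in(0,.2,.4,.6,.7,.775,.85,.9,.95,1.0,1.02,1.03):
    A=.1387+th;w=H+217.1*(np.cos(A)*f+np.sin(A)*np.array([0,0,1]));print(th,"u",round(217.1*(np.cos(.1387)-np.cos(A)),1),"up",round(217.1*(np.sin(A)-np.sin(.1387)),1),(w-[0,0,18.7]).round(1))
E
```

```text
[466.90726003 194.74260622 100.        ] [507.19071894 197.91489058 100.        ] 4.502696190285527
0 u 0.0 up 0.0 [ 437.9 -189.7  101.3]
0.2 u 10.2 up 42.1 [ 448.1 -189.   143.4]
0.4 u 28.7 up 81.4 [ 466.5 -187.8  182.7]
0.6 u 54.5 up 116.2 [ 492.3 -186.   217.5]
0.7 u 69.9 up 131.5 [ 507.6 -185.   232.8]
0.775 u 82.4 up 141.9 [ 520.1 -184.1  243.2]
0.85 u 95.7 up 151.3 [ 533.3 -183.2  252.6]
0.9 u 104.9 up 157.1 [ 542.5 -182.6  258.4]
0.95 u 114.4 up 162.3 [ 552.  -181.9  263.7]
1.0 u 124.1 up 167.1 [ 561.7 -181.3  268.4]
1.02 u 128.1 up 168.9 [ 565.6 -181.   270.2]
1.03 u 130.1 up 169.8 [ 567.6 -180.9  271.1]
```

View pics/t2.png

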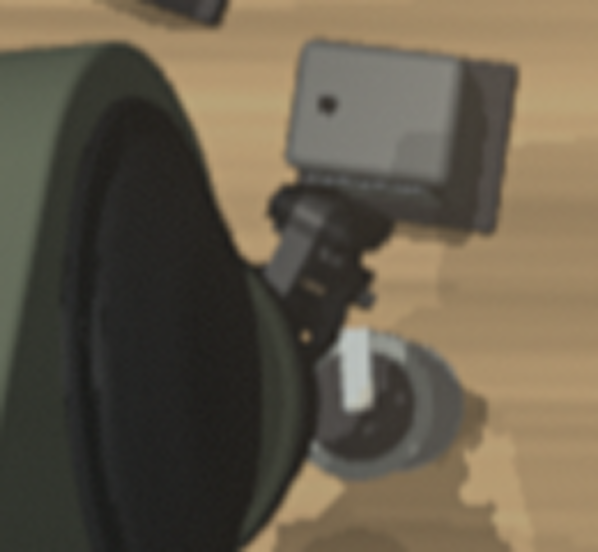

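The strip runs up from (358,405) to (355,330), a heading of about 4° against about 1.5° for the window, so the tin is done. Moving above the handle.

```bash
python3 -m jog '{"steps":[{"tx":-1.5,"ty":0.6,"tz":0,"ax":0,"ay":0,"az":0.04},{"tx":-4,"ty":1.7,"tz":0,"ax":0,"ay":0,"az":0.12},{"tx":-7,"ty":3,"tz":0,"ax":0,"ay":0,"az":0.21},{"tx":-10,"ty":4.3,"tz":0,"ax":0,"ay":0,"az":0.3},{"tx":-13,"ty":5.5,"tz":0,"ax":0,"ay":0,"az":0.39},{"tx":-16,"ty":6.8,"tz":0,"ax":0,"ay":0,"az":0.48},{"tx":-19,"ty":8.1,"tz":0,"ax":0,"ay":0,"az":0.57},{"tx":-22,"ty":9.3,"tz":0,"ax":0,"ay":0,"az":0.66},{"tx":-25,"ty":10.6,"tz":0,"ax":0,"ay":0,"az":0.75},{"tx":-28,"ty":11.9,"tz":0,"ax":0,"ay":0,"az":0.84},{"tx":-31,"ty":13.1,"tz":0,"ax":0,"ay":0,"az":0.93},{"tx":-33,"ty":14,"tz":0,"ax":0,"ay":0,"az":0.98}]}' 0.75; python3 -c "
from rig import optics,readout
from scipy.spatial.transform import Rotation as R
s=readout.observe();print(s['joints'],R.from_quat(s['tcp_rot']).as_matrix().round(3))"
```

```text
clock: 8.13
eef_pos: [438.3, -166.1, 230.0]
tcp_rot: [0.999, 0.051, -0.0, 0.0]
wrist_force: [-0.2, 0.6, 0.1]
width: 0.754
grip_force: 0.0
[-0.54528831  0.47098347  1.0644844   2.03080149 -0.51373812  0.93632893
 -0.67783135] [[ 0.995  0.101 -0.001]
 [ 0.101 -0.995 -0.001]
 [-0.001  0.001 -1.   ]]
```

```bash
python3 -m jog '{"steps":[{"tx":-0.2,"ty":1.4,"tz":0,"ax":0,"ay":0,"az":0.03},{"tx":-0.3,"ty":2.4,"tz":0,"ax":0,"ay":0,"az":0.04},{"tx":-0.3,"ty":2.4,"tz":0,"ax":0,"ay":0,"az":0.04},{"tx":-0.3,"ty":2.4,"tz":0,"ax":0,"ay":0,"az":0.04},{"tx":-0.3,"ty":2.4,"tz":0,"ax":0,"ay":0,"az":0.04}]}'; python3 -c "
from rig import optics,readout
from scipy.spatial.transform import Rotation as R
s=readout.observe();print(s['joints'],s['eef_pos'],R.from_quat(s['tcp_rot']).as_matrix().round(3))"
```

```text
clock: 8.55
eef_pos: [439.1, -186.7, 230.0]
tcp_rot: [0.999, 0.035, -0.0, -0.0]
wrist_force: [0.8, 0.3, 0.4]
width: 0.751
grip_force: 0.0
[-0.48904654  0.48688887  1.05699409  2.01081631 -0.525575    0.94723155
 -0.66056998] [ 439.12893019 -186.69514713  229.96916478] [[ 0.998  0.07  -0.001]
 [ 0.07  -0.998  0.   ]
 [-0.001 -0.    -1.   ]]
```

```bash
python3 -m jog '{"steps":[{"tx":-0.15,"ty":0.3,"tz":1.5,"ax":0,"ay":0,"az":0},{"tx":-0.15,"ty":0.3,"tz":4,"ax":0,"ay":0,"az":0},{"tx":-0.15,"ty":0.3,"tz":6.5,"ax":0,"ay":0,"az":0},{"tx":-0.15,"ty":0.3,"tz":8.5,"ax":0,"ay":0,"az":0},{"tx":-0.15,"ty":0.3,"tz":10,"ax":0,"ay":0,"az":0},{"tx":-0.15,"ty":0.3,"tz":11.2,"ax":0,"ay":0,"az":0},{"tx":-0.15,"ty":0.3,"tz":12.2,"ax":0,"ay":0,"az":0},{"tx":-0.15,"ty":0.3,"tz":12.8,"ax":0,"ay":0,"az":0},{"tx":-0.15,"ty":0.3,"tz":12.8,"ax":0,"ay":0,"az":0},{"tx":-0.15,"ty":0.3,"tz":12.8,"ax":0,"ay":0,"az":0}]}';  python3 -c "
from rig import optics
import cv2
i=optics.get_image('top')['color'];cv2.imwrite('pics/t3.png',cv2.resize(i[130:300,305:475,::-1],None,fx=3.5,fy=3.5))"
```

```text
clock: 9.38
eef_pos: [438.2, -190.1, 102.5]
tcp_rot: [0.999, 0.035, -0.0, 0.0]
wrist_force: [-0.4, -0.6, 0.3]
width: 0.749
grip_force: 0.0
```

View pics/t3.png

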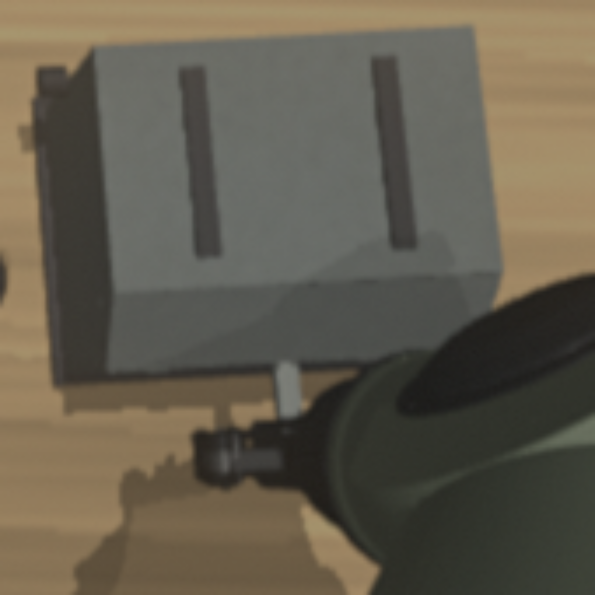

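The left finger at (220,455) is beside the handle's end and the stem, (288,390), runs into the gripper. Closing on the handle.

```bash
python3 -m jog '{"steps":[{"tx":0,"ty":0,"tz":0.1,"ax":0,"ay":0,"az":0},{"tx":0,"ty":0,"tz":0.1,"ax":0,"ay":0,"az":0},{"tx":0,"ty":0,"tz":0.1,"ax":0,"ay":0,"az":0},{"tx":0,"ty":0,"tz":0.1,"ax":0,"ay":0,"az":0},{"tx":0,"ty":0,"tz":0.1,"ax":0,"ay":0,"az":0},{"tx":0,"ty":0,"tz":0.1,"ax":0,"ay":0,"az":0},{"tx":0,"ty":0,"tz":0.1,"ax":0,"ay":0,"az":0},{"tx":0,"ty":0,"tz":0.1,"ax":0,"ay":0,"az":0},{"tx":0,"ty":0,"tz":0.1,"ax":0,"ay":0,"az":0}]}' 0.3 40
```

```text
clock: 10.18
eef_pos: [438.5, -190.7, 101.9]
tcp_rot: [0.999, 0.035, 0.001, 0.0]
wrist_force: [-1.5, -0.8, 7.7]
width: 0.458
grip_force: 39.6
```

```bash
python3 -m jog '{"steps":[{"tx":0.18,"ty":0,"tz":-1.07,"ax":0,"ay":0,"az":0},{"tx":0.41,"ty":0,"tz":-2.13,"ax":0,"ay":0,"az":0},{"tx":0.69,"ty":0,"tz":-3.18,"ax":0,"ay":0,"az":0},{"tx":1.02,"ty":0,"tz":-4.21,"ax":0,"ay":0,"az":0},{"tx":1.41,"ty":0,"tz":-5.23,"ax":0,"ay":0,"az":0},{"tx":1.85,"ty":0,"tz":-6.22,"ax":0,"ay":0,"az":0},{"tx":2.33,"ty":0,"tz":-7.19,"ax":0,"ay":0,"az":0},{"tx":2.87,"ty":0,"tz":-8.14,"ax":0,"ay":0,"az":0},{"tx":3.44,"ty":0,"tz":-9.05,"ax":0,"ay":0,"az":0},{"tx":4.07,"ty":0,"tz":-9.94,"ax":0,"ay":0,"az":0},{"tx":4.07,"ty":0,"tz":-9.94,"ax":0,"ay":0,"az":0},{"tx":4.07,"ty":0,"tz":-9.94,"ax":0,"ay":0,"az":0}]}'; cat > th.py <<'E'
from rig import optics,readout
from h import *
s=readout.observe();p=s['eef_pos'];H=np.array([652.4,-175.1,90]);f=np.array([-np.cos(.068),-np.sin(.068)])
h=(p-H)+[0,0,18.7];a=h[:2]@f
print("theta",np.arctan2(h[2],a)-.1387,"r",np.hypot(a,h[2]),s['joints'].round(2),s['wrist_force'],s['width'])
E
python3 th.py
```

```text
clock: 11.18
eef_pos: [478.7, -188.0, 201.2]
tcp_rot: [0.999, 0.035, 0.0, 0.001]
wrist_force: [1.7, -6.3, -3.0]
width: 0.46
grip_force: 41.5
theta 0.5022917005338419 r 217.31030294232835 [-0.42  0.58  0.97  1.95 -0.6   0.93 -0.64] [ 1.72588158 -6.27866461 -3.04176626] 0.4597747734386613
```

```bash
python3 -m jog '{"steps":[{"tx":0.67,"ty":0,"tz":-0.85,"ax":0,"ay":0,"az":0},{"tx":1.38,"ty":0,"tz":-1.68,"ax":0,"ay":0,"az":0},{"tx":2.13,"ty":0,"tz":-2.46,"ax":0,"ay":0,"az":0},{"tx":2.92,"ty":0,"tz":-3.21,"ax":0,"ay":0,"az":0},{"tx":3.74,"ty":0,"tz":-3.91,"ax":0,"ay":0,"az":0},{"tx":4.61,"ty":0,"tz":-4.57,"ax":0,"ay":0,"az":0},{"tx":5.5,"ty":0,"tz":-5.19,"ax":0,"ay":0,"az":0},{"tx":6.42,"ty":0,"tz":-5.77,"ax":0,"ay":0,"az":0},{"tx":7.37,"ty":0,"tz":-6.29,"ax":0,"ay":0,"az":0},{"tx":7.37,"ty":0,"tz":-6.29,"ax":0,"ay":0,"az":0}]}'; python3 th.py
python3 -m jog '{"steps":[{"tx":0.58,"ty":0,"tz":-0.3,"ax":0,"ay":0,"az":0},{"tx":1.2,"ty":0,"tz":-0.58,"ax":0,"ay":0,"az":0},{"tx":1.76,"ty":0,"tz":-0.83,"ax":0,"ay":0,"az":0},{"tx":1.76,"ty":0,"tz":-0.83,"ax":0,"ay":0,"az":0},{"tx":1.76,"ty":0,"tz":-0.83,"ax":0,"ay":0,"az":0},{"tx":1.76,"ty":0,"tz":-0.83,"ax":0,"ay":0,"az":0},{"tx":1.76,"ty":0,"tz":-0.83,"ax":0,"ay":0,"az":0}]}'; python3 th.py;python3 -c "
from rig import optics
import cv2
i=optics.get_image('scene')['color'];cv2.imwrite('pics/s4.png',cv2.resize(i[20:270,60:400,::-1],None,fx=2.3,fy=2.3))"
```

```text
clock: 12.02
eef_pos: [553.1, -183.0, 264.5]
tcp_rot: [0.999, 0.035, 0.0, 0.001]
wrist_force: [-3.0, -4.1, 3.7]
width: 0.458
grip_force: 44.4
theta 0.9563230481961531 r 217.3746330376513 [-0.42  0.62  1.    1.71 -0.57  1.13 -0.75] [-2.95128737 -4.08489818  3.72923845] 0.4579261155400385
clock: 12.6
eef_pos: [569.1, -181.9, 272.0]
tcp_rot: [0.999, 0.034, -0.0, 0.001]
wrist_force: [-0.6, -6.9, -0.6]
width: 0.46
grip_force: 44.0
theta 1.0377710163390932 r 217.41696495908758 [-0.41  0.63  1.    1.66 -0.57  1.17 -0.77] [-0.64598482 -6.9137095  -0.6421982 ] 0.459677157700934
```

View pics/s4.png

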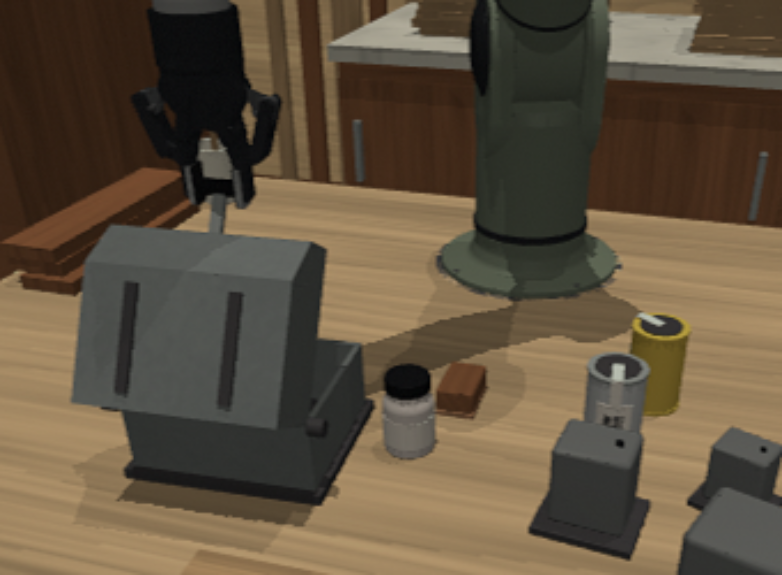

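The picture shows the hatch open with the handle at (215,190) between the fingers, the tin's label facing the scanner and the bystanders in place. Bringing the hatch back to about 0.775 rad.

```bash
python3 -m jog '{"steps":[{"tx":-0.79,"ty":0,"tz":0.35,"ax":0,"ay":0,"az":0},{"tx":-1.76,"ty":0,"tz":0.83,"ax":0,"ay":0,"az":0},{"tx":-2.71,"ty":0,"tz":1.35,"ax":0,"ay":0,"az":0},{"tx":-3.63,"ty":0,"tz":1.93,"ax":0,"ay":0,"az":0},{"tx":-4.52,"ty":0,"tz":2.55,"ax":0,"ay":0,"az":0},{"tx":-4.96,"ty":0,"tz":2.87,"ax":0,"ay":0,"az":0},{"tx":-4.96,"ty":0,"tz":2.87,"ax":0,"ay":0,"az":0},{"tx":-4.96,"ty":0,"tz":2.87,"ax":0,"ay":0,"az":0},{"tx":-4.96,"ty":0,"tz":2.87,"ax":0,"ay":0,"az":0},{"tx":-4.96,"ty":0,"tz":2.87,"ax":0,"ay":0,"az":0},{"tx":-4.96,"ty":0,"tz":2.87,"ax":0,"ay":0,"az":0},{"tx":-4.96,"ty":0,"tz":2.87,"ax":0,"ay":0,"az":0}]}'; python3 th.py
```

```text
clock: 13.65
eef_pos: [519.9, -185.2, 243.6]
tcp_rot: [0.999, 0.034, 0.0, 0.0]
wrist_force: [-0.4, -5.1, 3.5]
width: 0.46
grip_force: 44.0
theta 0.7751069462678535 r 217.6091431136387 [-0.43  0.59  1.    1.81 -0.57  1.06 -0.72] [-0.35756723 -5.14154428  3.48826878] 0.46039158781676226
```

```bash
python3 -c "
from rig import job
print(job.close_job())"
```

```text
the job is handed in; nothing more can be done
None
```

The job is handed in, with no verdict returned: the tin was turned to face the scanner (about 3° off by my measurement) and released, and the hatch was raised to about 1.04 rad and is now held still at about 0.775 rad, with the sanding block, glue jar and rail not touched.

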